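# Comb loose shafts into a grooved tray

### The job

Take the toothed rake by its upright grip, set it over the grooved tray (teeth inside, one skid on the base plate outside each side wall) and comb it across the grooves, and back from the other end if needed, until all four steel shafts lie down in grooves. End each stroke over the last groove, before the flat end land, or a shaft may be pushed out. Then stand the rake upright on the bench clear of the tray; move the shafts with the rake alone, and leave the other things on the bench where they are.

Things in the scene. Friction and masses are not known exactly. Their poses are not given: they have to be found in the camera images.
- tray: setting tray, a grooved black bed with aluminium side walls on an aluminium plate, fixed to the bench; origin at the centre of its underside, on the bench; x along the grooves, y across them, z up. Base plate 156 (x) x 240 (y) x 6 mm. Side walls at |x| = 52 to 56 mm, tops 24 mm above the bench; the 22 mm of bare plate outside each wall is the track for the rake's skids.
- tray_ridges (a point): middle of the tray at the height of the ridge tops, 16.5 mm above the bench. Ten flat-floored grooves 104 mm long, 13.4 mm wide, 10.5 mm deep, centred at y = +-8.5, +-25.5, +-42.5, +-59.5, +-76.5 mm from here, 3.6 mm ridges between; then at each end a flat land at ridge height (|y| = 83 to 100 mm) and a lip 2 mm higher (|y| = 100 to 103 mm).
- rake_grip (a point): centre of the rake's upright black grip, 72 mm above its skids' undersides; grip 46 mm wide along the rake's x, 22 mm thick along y, 48 to 97 mm up. The loose rake (0.25 kg, same after half a turn) is an aluminium bar 150 mm long along x, 14 mm thick, 28 to 42 mm up, standing on two white skids at |x| = 64 to 72 mm, 60 mm long along y.
- rake_teeth (a point): middle of the rake's row of seven steel tooth tips (teeth 6 mm thick, row 84 mm long along x), straight below the grip, 14.5 mm above the skids' undersides. With the skids on the tray's plate outside the walls (8 mm play each way) the tips run 4 mm above the ridges: they push shafts lying on the ridges and pass 2.5 mm above a shaft in a groove.
- shaft_1: loose round steel shaft, no. 1 of four alike, 12 mm thick, 90 mm long, about 0.1 kg. Origin at its centre, x along its length. Lying across the ridges its centre is 22.5 mm above the bench (less if one end has dropped in), in a groove 12 mm. Pushed by the rake across the grooves it turns parallel to the tooth row and drops into the next free groove (at 60 mm/s or less).
- shaft_2: loose round steel shaft, no. 2 of four alike, 12 mm thick, 90 mm long, about 0.1 kg. Origin at its centre, x along its length. Lying across the ridges its centre is 22.5 mm above the bench (less if one end has dropped in), in a groove 12 mm. Pushed by the rake across the grooves it turns parallel to the tooth row and drops into the next free groove (at 60 mm/s or less).
- shaft_3: loose round steel shaft, no. 3 of four alike, 12 mm thick, 90 mm long, about 0.1 kg. Origin at its centre, x along its length. Lying across the ridges its centre is 22.5 mm above the bench (less if one end has dropped in), in a groove 12 mm. Pushed by the rake across the grooves it turns parallel to the tooth row and drops into the next free groove (at 60 mm/s or less).
- shaft_4: loose round steel shaft, no. 4 of four alike, 12 mm thick, 90 mm long, about 0.1 kg. Origin at its centre, x along its length. Lying across the ridges its centre is 22.5 mm above the bench (less if one end has dropped in), in a groove 12 mm. Pushed by the rake across the grooves it turns parallel to the tooth row and drops into the next free groove (at 60 mm/s or less).
- uv_meter: bystander: white round light meter, 100 mm across, 16 mm high; origin at the centre of its underside
- gauge_block: bystander: aluminium alignment block with two pins, 36x80x32 mm; origin at the centre of its underside
- marker: bystander: marker pen lying flat, 132x13x13 mm; origin at the centre of its underside
- screwdriver_red: bystander: screwdriver lying flat, 160x25x25 mm; origin at the centre of its underside
- tape_amber: bystander: roll of tape lying flat, 84 mm across, 19 mm high; origin at the centre of its underside

How it is judged:
By the outcome, as a careful person would: the job done as asked, in the order asked, and still so for the second after the job is handed in, with the robot touching nothing.
It also fails if it takes over 51 s, if anything falls off the work surface, if the arm or the gripper's body presses on something with over 40 N, if the wrist force passes 120 N, or if a joint passes its speed limit or range.

### The arm

A 7-joint arm with a two-finger parallel gripper is mounted at the origin on a cart in front of the work surface, level with it; the furniture and walls round the work are solid. World frame = base frame: x ahead of the robot, y to its left, z up, the work surface at z = 0. Lengths are in m, angles in degrees, forces in N, time in s.
With the tool pointing down it reaches from about 0.425 to 0.875 m from the base axis. Payload 4.7 kg.
Tool frame: the origin (TCP) lies on the front face of the gripper's body, between the roots of the fingers; the fingertips stand 70 mm ahead of it and the grasp point (between the pads) lies 51 mm ahead of it; z points along the fingers, y is the direction in which the jaws open and shut (so a half turn about z gives the same grasp; the last joint's range is limited). The gripper opens to 87 mm and grips with 3 to 60 N. Pads are 19 mm wide; open, the fingers measure 117 mm over their backs; the gripper's body (75 mm by 190 mm) begins 51 mm behind the grasp point.
Start: joints at [-63.535, 18.392, -4.016, 83.108, 1.295, 78.541, -3.26], TCP at [0.281, 0.586, 0.292] pointing down, gripper open.
Joint ranges: [-163.93, 163.93], [-17.29, 119.83], [-79.2, 71.16], [3.27, 140.29], [-89.18, 269.18], [5.43, 117.66], [-154.24, 154.24]. Speed limits (degrees/s): [147.25, 147.25, 180, 180, 180, 180, 180].

### API

Orientations are given as [roll, pitch, yaw] about the fixed x, y, z axes, in that order (R = Rz(yaw) Ry(pitch) Rx(roll)).
In Python, from cell import env gives the robot as it stands.
- The arm moves only by the tool drive_tool, never from a script. Its argument "commands" is a list of rows, each a list of 7 numbers: the shift along the tool's x, y, z in cm, then the turn, a rotation vector about the tool's x, y, z in degrees, then the opening, from 0 (shut) to 1 (fully open). In form: [[tx, ty, tz, rx, ry, rz, hand], ...]. A call has 1 to 20 rows; each row shifts and turns the commanded pose from where the row before left it, along the tool's axes as they then stand; what a row does not reach is not made up. A row lasts 1/12 s, in which the tool goes at most 41.7 mm and 7.16 degrees, less where a joint would pass 70% of its speed; a pose out of reach is approached as far as the arm can. A call is refused whole if a number of a shift passes 4.17 or a number of a turn 7.16, either way. A call with a gripper value outside its range is refused whole. The fingers move at their own pace and stop on an object; "force" is the grip in N (left out, the last holds). Time passes only in rows, so rows that do not move let the fingers close. It gives the time, the measured TCP pose, the force and the opening at its end, in the units of the state.
- env.get_obs(): the state, without advancing time (a new reading comes with each control period).
- env.read_camera(name): name is "scene" or "top" or "wrist"; returns a dict with "img" (480x640x3 uint8, blue, green, red), "mtx" (3x3 intrinsics, pixels), "pose" (4x4, takes a point from camera to world coordinates). Camera axes: x right, y down, z forward; pixel columns grow to the right and rows downward; lengths in m; the calibration is good to about 2 mm. A picture is of the moment at which its call begins. There is no depth.
- env.sign_off(): hands the job in, once; it reports no verdict.
The state is a dict: "time_s": time; "qpos": joint angles; "joint_velocities": joint speeds; "effort": joint torques, N m; "tool_pos": TCP position; "tool_rot": TCP orientation; "force": force on the tool from outside, world axes, zero at the start; "wrist_torque": the same for the moment, N m; "grip_width": finger opening in m.
Only numpy, scipy, OpenCV 4.12 (cv2) and the standard library are available. Lean on these libraries where they do the work, as an engineer would, in place of code of your own. Each camera call takes 0.05 s, during which the arm holds its last target.

## Working session

There is one attempt and no reset: what is moved stays moved. The work goes in short steps, Python scripts to look and compute and a tool call to move; the robot and the scene stay as the last step left them, time stands still between calls to the robot, and variables do not carry over. Pictures are saved under pics/ and viewed, and the job is handed in when it is done.

Besides the shell and the picture viewer there is one more tool, called after ">>>" by a JSON object that holds its "api" and its "payload". drive_tool: Moves the arm, as the interface text tells. Its arguments: {"type":"object","properties":{"commands":{"type":"array"},"force":{"type":"number"}},"required":["commands"]}

```bash
mkdir -p pics; ls; python3 - <<'E'
from cell import env
import cv2,numpy as np
o=env.get_obs();print({k:np.round(v,4) for k,v in o.items()})
for n in ["scene","top","wrist"]:
    c=env.read_camera(n);cv2.imwrite(f"pics/{n}0.png",c["img"]);print(n,np.round(c["mtx"],1).tolist(),np.round(c["pose"],3).tolist())
E
```

```text
pics
{'time_s': np.float64(0.0), 'qpos': array([-63.5367,  18.4394,  -4.0166,  83.1744,   1.2944,  78.5388,
        -3.261 ]), 'joint_velocities': array([-0.086 , -0.0944,  0.0205,  0.1131,  0.077 , -0.0667, -0.069 ]), 'effort': array([ 8.00000e-04, -4.91295e+01, -4.03400e-01, -3.12522e+01,
       -6.40000e-02,  4.39000e-02,  2.00000e-04]), 'tool_pos': array([0.2813, 0.5855, 0.2912]), 'tool_rot': array([-1.798927e+02,  4.700000e-03,  1.543464e+02]), 'force': array([ 0.9008, -0.3364, -1.175 ]), 'wrist_torque': array([-0.0159,  0.0184, -0.0184]), 'grip_width': np.float64(0.0872)}
scene [[455.1, 0.0, 320.3], [0.0, 455.1, 244.1], [0.0, 0.0, 1.0]] [[0.859, -0.266, 0.437, 0.099], [-0.511, -0.41, 0.755, -0.703], [-0.021, -0.872, -0.488, 0.552], [0.0, 0.0, 0.0, 1.0]]
top [[507.4, 0.0, 322.8], [0.0, 507.4, 238.5], [0.0, 0.0, 1.0]] [[0.026, -0.996, 0.089, 0.412], [-1.0, -0.027, -0.007, 0.048], [0.009, -0.089, -0.996, 1.291], [0.0, 0.0, 0.0, 1.0]]
wrist [[413.9, 0.0, 315.1], [0.0, 413.9, 230.9], [0.0, 0.0, 1.0]] [[0.433, 0.867, 0.248, 0.213], [0.901, -0.416, -0.121, 0.618], [-0.002, 0.276, -0.961, 0.384], [0.0, 0.0, 0.0, 1.0]]
```

View pics/scene0.png

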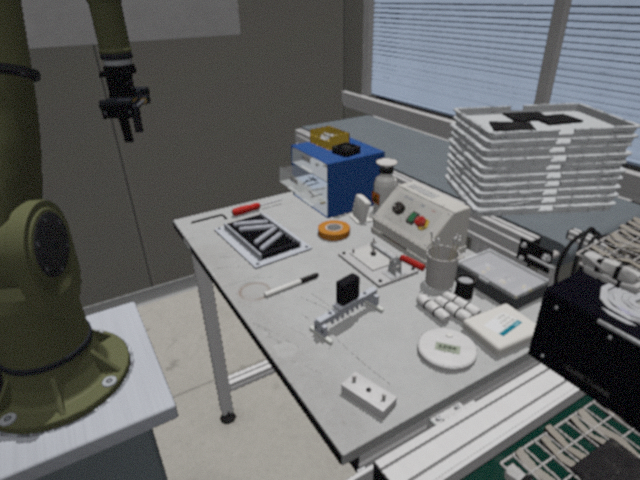

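View pics/top0.png

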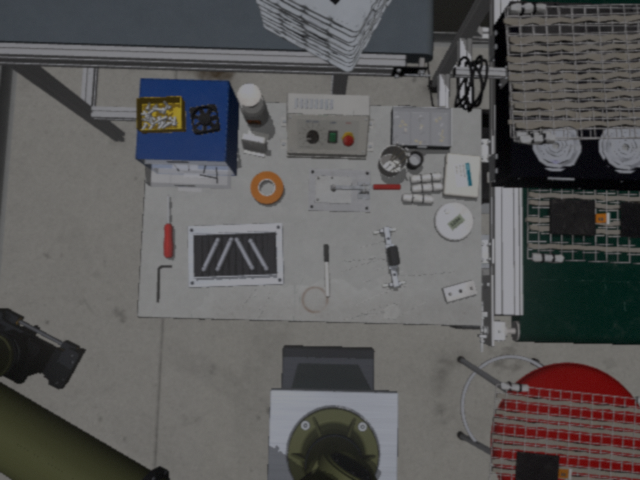

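View pics/wrist0.png

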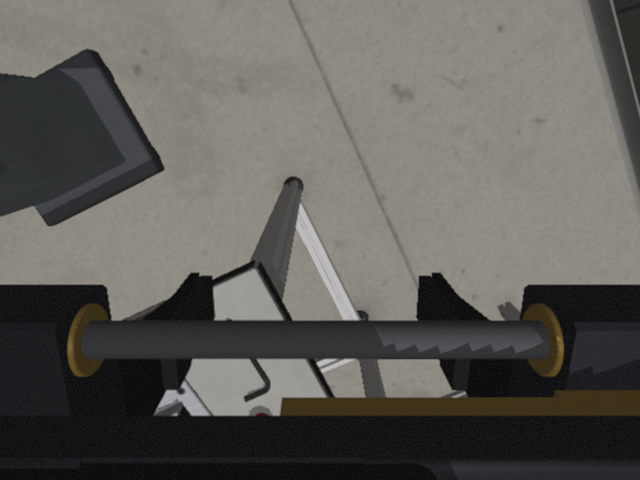

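```bash
python3 - <<'E'
import cv2
i=cv2.imread("pics/top0.png")
cv2.imwrite("pics/tray_z.png",cv2.resize(i[215:295,180:295],None,fx=6,fy=6,interpolation=cv2.INTER_CUBIC))
cv2.imwrite("pics/rake_z.png",cv2.resize(i[215:300,350:440],None,fx=7,fy=7,interpolation=cv2.INTER_CUBIC))
i=cv2.imread("pics/scene0.png")
cv2.imwrite("pics/sc_z.png",cv2.resize(i[195:345,170:390],None,fx=3.6,fy=3.6,interpolation=cv2.INTER_CUBIC))
E
```

```text
(no output)
```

View pics/tray_z.png

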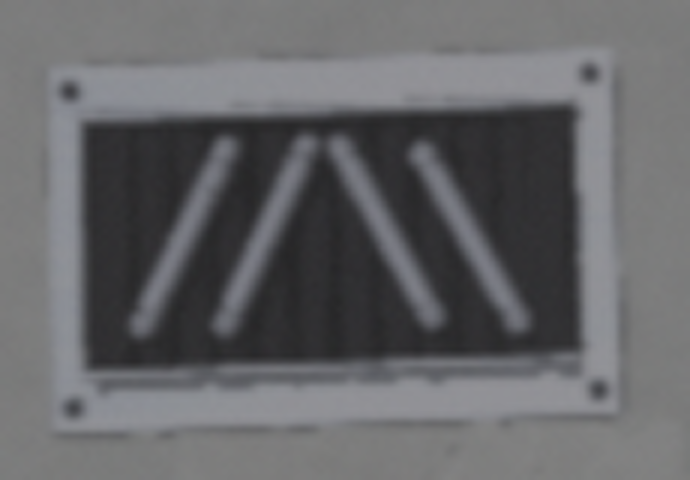

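View pics/rake_z.png

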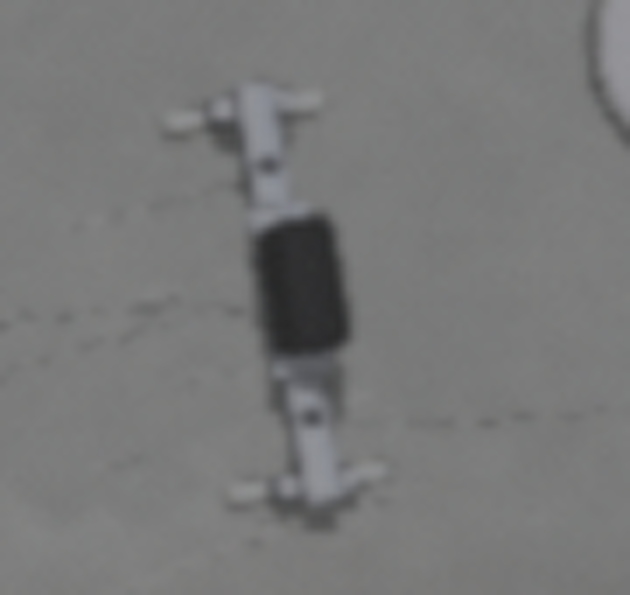

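View pics/sc_z.png

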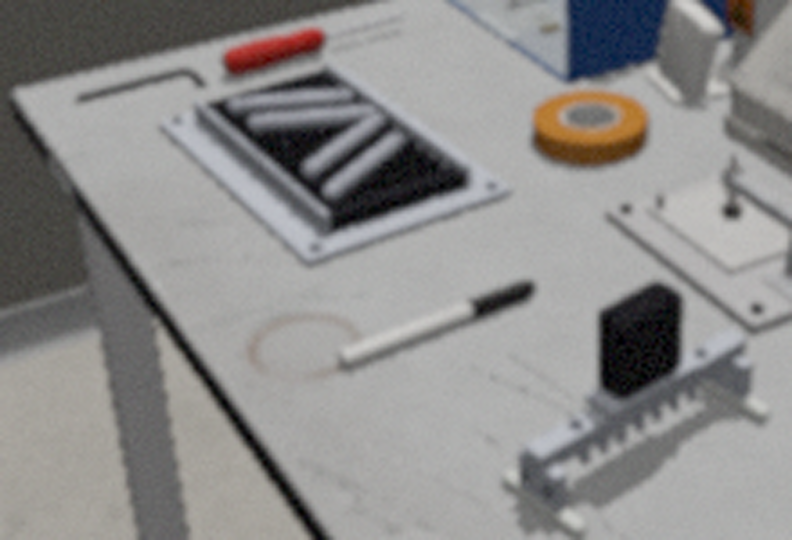

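```bash
cat > h.py <<'E'
import numpy as np,cv2
from cell import env
def ray(c,u,v):
    d=np.linalg.inv(c["mtx"])@[u,v,1]; return c["pose"][:3,3],c["pose"][:3,:3]@d
def onz(c,u,v,z):
    o,d=ray(c,u,v); return o+d*(z-o[2])/d[2]
def tri(*obs):
    A=np.zeros((3,3));b=np.zeros(3)
    for c,u,v in obs:
        o,d=ray(c,u,v);d=d/np.linalg.norm(d);P=np.eye(3)-np.outer(d,d);A+=P;b+=P@o
    p=np.linalg.solve(A,b); return p,[np.linalg.norm(np.cross(p-ray(c,u,v)[0],ray(c,u,v)[1]/np.linalg.norm(ray(c,u,v)[1]))) for c,u,v in obs]
def proj(c,p):
    R=c["pose"][:3,:3];q=c["mtx"]@(R.T@(np.asarray(p)-c["pose"][:3,3]));return q[:2]/q[2]
E
python3 - <<'E'
from h import *
t=env.read_camera("top");s=env.read_camera("scene")
f=lambda z0,k,x,y:(z0[0]+(x+.5)/k-.5,z0[1]+(y+.5)/k-.5)
T=lambda x,y:f((180,215),6,x,y)
R=lambda x,y:f((350,215),7,x,y)
S=lambda x,y:f((170,195),3.6,x,y)
np.set_printoptions(precision=4,suppress=True)
# tray holes TL,TR,BL,BR on z=6mm
H=[onz(t,*T(x,y),.006) for x,y in [(69,91),(590,73),(74,408),(598,390)]]
print(H,"centre",np.mean(H,0)); 
yd=(H[0]-H[1]+H[2]-H[3]);xd=(H[0]-H[2]+H[1]-H[3]);print("yaw from y",np.degrees(np.arctan2(-yd[0],yd[1])),"from x",np.degrees(np.arctan2(xd[1],xd[0])))
# tri of holes: scene bottom-right corner hole (316,246), (491,186), (179,121)
print(tri((t,*T(598,390)),(s,*S(316,246))),tri((t,*T(590,73)),(s,*S(491,186))),tri((t,*T(74,408)),(s,*S(179,121))))
# shafts at z 22.5
for a,b in [((228,145),(140,325)),((308,145),(223,325)),((338,145),(433,320)),((421,150),(517,322))]:
    print(onz(t,*T(*a),.0225),onz(t,*T(*b),.0225))
# rake: bar ends top z=42, holes, skids tips
print("holes",onz(t,*R(267,164),.042),onz(t,*R(312,417),.042))
print("bar ends",onz(t,*R(258,88),.042),onz(t,*R(322,500),.042))
print("skid tips",[onz(t,*R(*p),.004) for p in [(182,122),(308,100),(245,493),(370,468)]])
print("grip top",[onz(t,*R(*p),.097) for p in [(258,228),(325,217),(283,352),(346,340)]])
print("tri holes",tri((t,*R(267,164)),(s,*S(700,352))),tri((t,*R(312,417)),(s,*S(577,425))))
for n,p in [("l hole",(312,417))]: pass
E
```

```text
[array([0.5404, 0.3743, 0.006 ]), array([0.5541, 0.1542, 0.006 ]), array([0.4069, 0.3656, 0.006 ]), array([0.4202, 0.1463, 0.006 ])] centre [0.4804 0.2601 0.006 ]
yaw from y 3.516310299203913 from x 3.554516768343676
(array([0.4212, 0.146 , 0.005 ]), [np.float64(0.001072906074447553), np.float64(0.0010729060744476173)]) (array([0.5548, 0.1542, 0.0041]), [np.float64(0.000526486931198585), np.float64(0.0005264869311986334)]) (array([0.4081, 0.3657, 0.0038]), [np.float64(0.0013000930908392753), np.float64(0.0013000930908392664)])
[0.5179 0.3028 0.0225] [0.442  0.3359 0.0225]
[0.5188 0.2695 0.0225] [0.4429 0.3015 0.0225]
[0.5192 0.257  0.0225] [0.4473 0.2145 0.0225]
[0.518  0.2223 0.0225] [0.4474 0.1796 0.0225]
holes [ 0.5296 -0.121   0.042 ] [ 0.4408 -0.1382  0.042 ]
bar ends [ 0.5565 -0.1174  0.042 ] [ 0.4118 -0.1421  0.042 ]
skid tips [array([ 0.5477, -0.0949,  0.004 ]), array([ 0.557 , -0.1408,  0.004 ]), array([ 0.4136, -0.12  ,  0.004 ]), array([ 0.4238, -0.1651,  0.004 ])]
grip top [array([ 0.5026, -0.1108,  0.097 ]), array([ 0.507 , -0.1334,  0.097 ]), array([ 0.4611, -0.1199,  0.097 ]), array([ 0.4657, -0.1411,  0.097 ])]
tri holes (array([ 0.5303, -0.1215,  0.0406]), [np.float64(0.0006605308457531156), np.float64(0.0006605308457531052)]) (array([ 0.4416, -0.1389,  0.0399]), [np.float64(0.000933967518091369), np.float64(0.0009339675180915011)])
```

>>> {"api": "drive_tool", "payload": {"commands": [[0,0,0,0,0,-6,1],[0,0,0,0,0,-6,1],[0,0,0,0,0,-6,1],[0,0,0,0,0,-6,1],[0,0,0,0,0,-6,1],[0,0,0,0,0,-6,1],[-0.8,-3.5,0,0,0,0,1],[-0.8,-3.5,0,0,0,0,1],[-0.8,-3.5,0,0,0,0,1],[-0.8,-3.5,0,0,0,0,1],[-0.8,-3.5,0,0,0,0,1],[-0.8,-3.5,0,0,0,0,1],[-0.8,-3.5,0,0,0,0,1],[-0.8,-3.5,0,0,0,0,1],[-0.8,-3.5,0,0,0,0,1],[-0.8,-3.5,0,0,0,0,1],[-0.8,-3.5,0,0,0,0,1],[-0.8,-3.5,0,0,0,0,1],[-0.8,-3.5,0,0,0,0,1],[-0.8,-3.5,0,0,0,0,1]], "force": 50}}

```text
time_s: 1.92
tool_pos: [0.4799, 0.1223, 0.2925]
tool_rot: [180.0, 0.0, -169.7]
force: [0.7, 0.6, -0.2]
grip_width: 0.0875
```

>>> {"api": "drive_tool", "payload": {"commands": [[0.5,-3.1,0.3,0,0,0,1],[0.5,-3.1,0.3,0,0,0,1],[0.5,-3.1,0.3,0,0,0,1],[0.5,-3.1,0.3,0,0,0,1],[0.5,-3.1,0.3,0,0,0,1],[0.5,-3.1,0.3,0,0,0,1],[0.5,-3.1,0.3,0,0,0,1],[0.5,-3.1,0.3,0,0,0,1],[0,0,0,0,0,0,1],[0,0,0,0,0,0,1]]}}

```text
time_s: 2.75
tool_pos: [0.4843, -0.1292, 0.2682]
tool_rot: [180.0, -0.0, -169.9]
force: [-0.0, 1.0, 0.1]
grip_width: 0.0871
```

```bash
python3 - <<'E'
from h import *
w=env.read_camera("wrist");cv2.imwrite("pics/w1.png",w["img"]);np.save("w1.npy",w,allow_pickle=True)
o=env.get_obs();print(o["tool_pos"],o["tool_rot"],o["qpos"])
E
```

```text
[ 0.48465781 -0.12729051  0.26818501] [ 1.79960610e+02  2.13684699e-03 -1.69738918e+02] [-16.42763881   0.35404614  28.45171873 106.70416841  -0.21534366
  72.99761971 112.34771622]
```

View pics/w1.png

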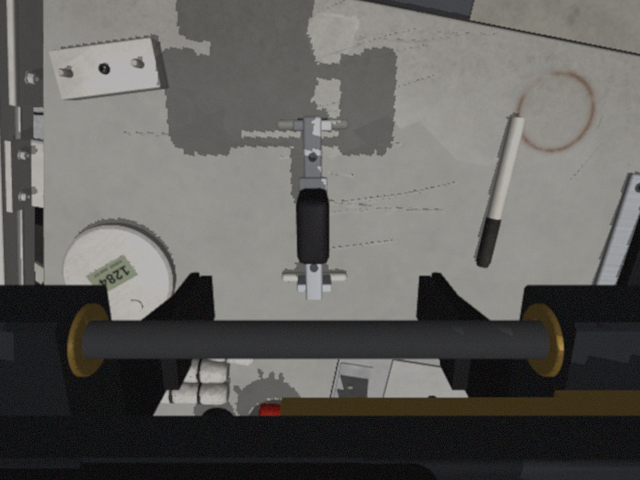

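```bash
python3 - <<'E'
from h import *
np.set_printoptions(precision=4,suppress=True)
w=np.load("w1.npy",allow_pickle=True).item();t=env.read_camera("top")
R=lambda x,y:(350+(x+.5)/7-.5,215+(y+.5)/7-.5)
a=onz(w,312,157,.042);b=onz(w,314,268,.042);print(a,b,(a+b)/2,np.degrees(np.arctan2(*(b-a)[1::-1])))
a=onz(w,311.5,118,.042);b=onz(w,315.5,299,.042);print(a,b,(a+b)/2,np.degrees(np.arctan2(*(b-a)[1::-1])))
print(tri((t,*R(267,164)),(w,314,268)),tri((t,*R(312,417)),(w,312,157)))
i=w["img"].max(2)[185:275,280:345]
m=(i<45).astype(np.uint8)
k=max(cv2.findContours(m,cv2.RETR_EXTERNAL,cv2.CHAIN_APPROX_NONE)[0],key=cv2.contourArea)
r=cv2.minAreaRect(k);print(r);c=np.array(r[0])+[280,185];print(onz(w,*c,.09),onz(w,*c,.072))
E
```

```text
[ 0.4422 -0.139   0.042 ] [ 0.5308 -0.1217  0.042 ] [ 0.4865 -0.1303  0.042 ] 10.998107041756304
[ 0.414  -0.1443  0.042 ] [ 0.558  -0.1156  0.042 ] [ 0.486 -0.13   0.042] 11.248134175484182
(array([ 0.5298, -0.1213,  0.0437]), [np.float64(0.0006337852175210485), np.float64(0.0006337852175211804)]) (array([ 0.4415, -0.1386,  0.0416]), [np.float64(0.0007907287814022873), np.float64(0.0007907287814023659)])
((32.5, 40.99999237060547), (73.99998474121094, 30.999996185302734), 90.0)
[ 0.4828 -0.1311  0.09  ] [ 0.4876 -0.1304  0.072 ]
```

>>> {"api": "drive_tool", "payload": {"commands": [[-0.1,-0.15,1.8,0,0,-0.6,1],[0,0,1.8,0,0,0,1],[0,0,1.8,0,0,0,1],[0,0,1.8,0,0,0,1],[0,0,1.8,0,0,0,1],[0,0,1.8,0,0,0,1],[0,0,1.8,0,0,0,1],[0,0,1.8,0,0,0,1],[0,0,0,0,0,0,1],[0,0,0,0,0,0,0],[0,0,0,0,0,0,0],[0,0,0,0,0,0,0],[0,0,0,0,0,0,0],[0,0,0,0,0,0,0],[0,0,0,0,0,0,0],[0,0,0,0,0,0,0]]}}

```text
time_s: 4.18
tool_pos: [0.4862, -0.1285, 0.1246]
tool_rot: [180.0, 0.0, -169.1]
force: [-0.1, -0.6, 0.7]
grip_width: 0.048
```

>>> {"api": "drive_tool", "payload": {"commands": [[0,0,0,0,0,0,0],[0,0,0,0,0,0,0],[0,0,0,0,0,0,0],[0,0,0,0,0,0,0],[0,0,0,0,0,0,0],[0,0,0,0,0,0,0],[0,0,0,0,0,0,0]]}}

```text
time_s: 4.77
tool_pos: [0.4859, -0.1285, 0.1241]
tool_rot: [-180.0, -0.0, -169.1]
force: [0.5, -1.0, -1.7]
grip_width: 0.0219
```

>>> {"api": "drive_tool", "payload": {"commands": [[0,0,-1,0,0,0,0],[0,0,-2,0,0,0,0],[0,0,-2,0,0,0,0],[0,0,-2,0,0,3.7,0],[0,0,-1,0,0,3.7,0],[-0.2,1.5,0,0,0,0,0],[-0.2,2.7,0,0,0,0,0],[-0.2,3.0,0,0,0,0,0],[-0.2,3.0,0,0,0,0,0],[-0.2,3.0,0,0,0,0,0],[-0.2,3.0,0,0,0,0,0],[-0.2,3.0,0,0,0,0,0],[-0.2,3.0,0,0,0,0,0],[-0.2,3.0,0,0,0,0,0],[-0.1,2.4,0,0,0,0,0],[0,0.8,0,0,0,0,0],[0,0,0,0,0,0,0],[0,0,0,0,0,0,0]]}}

```text
time_s: 6.27
tool_pos: [0.4873, 0.1555, 0.2044]
tool_rot: [-179.9, -0.0, -176.4]
force: [-0.2, -1.2, -1.6]
grip_width: 0.0216
```

```bash
python3 - <<'E'
from h import *
for n in ["wrist","top","scene"]:
    w=env.read_camera(n);cv2.imwrite(f"pics/{n}2.png",w["img"]);np.save(f"{n}2.npy",w,allow_pickle=True)
o=env.get_obs();print(o["tool_pos"],o["tool_rot"],o["qpos"],o["force"],o["wrist_torque"])
i=cv2.imread("pics/top2.png")
cv2.imwrite("pics/top2z.png",cv2.resize(i[205:305,180:305],None,fx=6,fy=6,interpolation=cv2.INTER_CUBIC))
E
```

```text
[0.48769117 0.15420783 0.204352  ] [-1.79964967e+02 -4.60037898e-03 -1.76616959e+02] [-34.09460188   5.09210211  14.28425993 109.51754581  -1.34281936
  65.56727227  74.07443694] [ 0.62229425 -0.19308989 -2.95198883] [-0.0574992   0.00962075 -0.04384232]
```

View pics/wrist2.png

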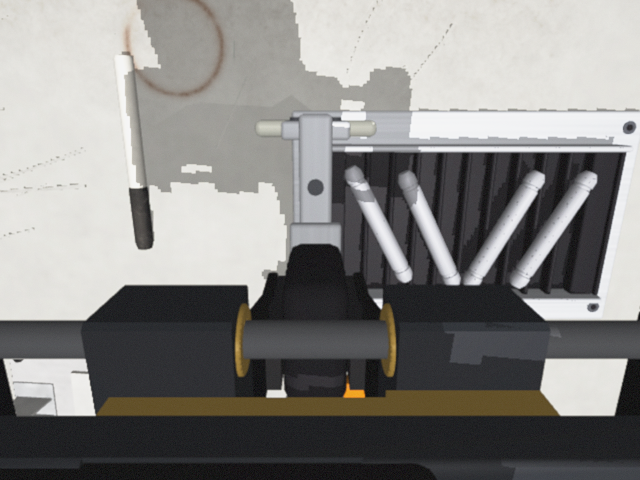

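View pics/top2z.png

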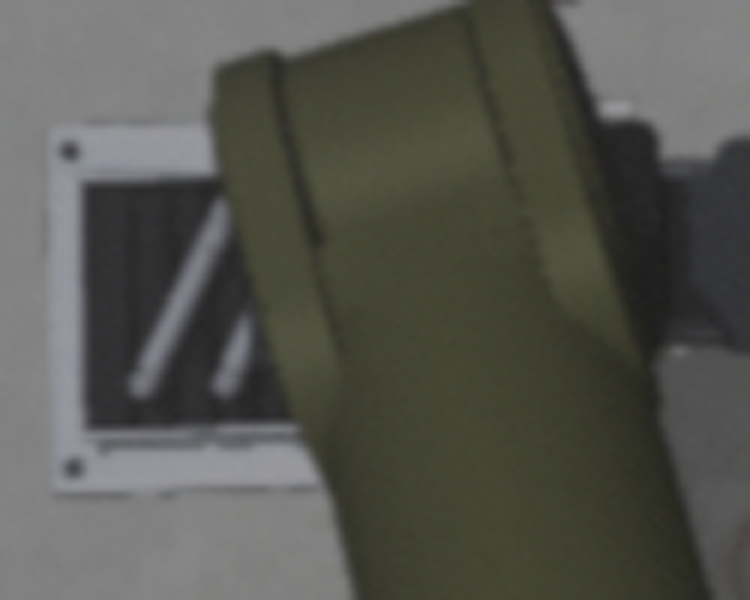

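View pics/scene2.png

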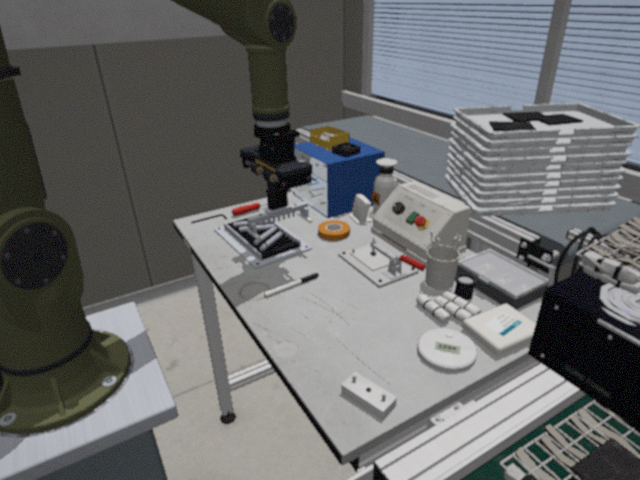

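```bash
python3 - <<'E'
from h import *
np.set_printoptions(precision=4,suppress=True)
w=np.load("wrist2.npy",allow_pickle=True).item()
A=onz(w,629,128,.006);B=onz(w,593,307,.006);print("holes",A,B,"yaw",np.degrees(np.arctan2(*(B-A)[1::-1])),"top gave (0.4069,.3656),(.5404,.3743)")
c=np.array([.4810,.2600]);th=np.radians(3.5);X=np.array([np.cos(th),np.sin(th)]);Y=np.array([-X[1],X[0]])
mid=(A+B)[:2]/2; print("centre from these",mid-0.11*Y)
for p in [(353,174),(406,179),(537,180),(590,180),(404,277),(452,283),(470,284),(518,282)]:
    q=onz(w,*p,.0225)[:2]-c;print(p,q@X*1e3,q@Y*1e3)
o=env.get_obs();z=.122
h=onz(w,315.5,187,z);e=onz(w,315.5,116,z);print("rake hole",h,"end",e)
p=np.load("wrist2.npy",allow_pickle=True).item()["pose"];print(p[:3,3])
for q in (h,e):
    d=q[:2]-[.4875,.1545];print(np.linalg.norm(d),np.degrees(np.arctan2(-d[1],-d[0])))
E
```

```text
holes [0.4085 0.3649 0.006 ] [0.5422 0.3735 0.006 ] yaw 3.6643867644549037 top gave (0.4069,.3656),(.5404,.3743)
centre from these [0.4821 0.2594]
(353, 174) -36.73221528313524 -79.68911885917339
(406, 179) -33.44595386626498 -44.33466708687256
(537, 180) -32.886885053195186 42.88696766247041
(590, 180) -32.93118971029966 78.1395139207454
(404, 277) 36.62658128752806 -41.44490829619815
(452, 283) 41.18271499282873 -6.8531554984158
(470, 284) 41.93442050343872 6.0923527242967985
(518, 282) 40.33733633189517 40.20695384331124
rake hole [0.4421 0.1529 0.122 ] end [0.4129 0.151  0.122 ]
[0.4115 0.151  0.2969]
0.04547429861463612 2.054577131920712
0.07464920299448198 2.649597342926441
```

>>> {"api": "drive_tool", "payload": {"commands": [[0,0.5,0,0,0,0,0],[0,0.5,0,0,0,0,0],[0,0,1.5,0,0,0,0],[0,0,1.5,0,0,0,0],[0,0,1.5,0,0,0,0],[0,0,1.0,0,0,0,0],[0,0,0.7,0,0,0,0],[0,0,0.5,0,0,0,0],[0,0,0.3,0,0,0,0],[0,0,0,0,0,0,0],[0,0,0,0,0,0,0],[0,0,0,0,0,0,0]]}}

```text
time_s: 7.42
tool_pos: [0.4873, 0.1664, 0.135]
tool_rot: [180.0, 0.1, -176.5]
force: [0.3, -0.2, -0.7]
grip_width: 0.0216
```

```bash
python3 - <<'E'
from h import *
for n in ["wrist","scene"]:
    w=env.read_camera(n);cv2.imwrite(f"pics/{n}3.png",w["img"]);np.save(f"{n}3.npy",w,allow_pickle=True)
o=env.get_obs();print(o["tool_pos"],o["tool_rot"],o["force"])
i=cv2.imread("pics/scene3.png")
cv2.imwrite("pics/scene3z.png",cv2.resize(i[130:280,180:400],None,fx=3.6,fy=3.6,interpolation=cv2.INTER_CUBIC))
E
```

```text
[0.48725807 0.16628721 0.13488556] [ 1.79971658e+02  6.56814154e-02 -1.76459036e+02] [ 0.96858807 -0.57998423 -1.97303851]
```

View pics/wrist3.png

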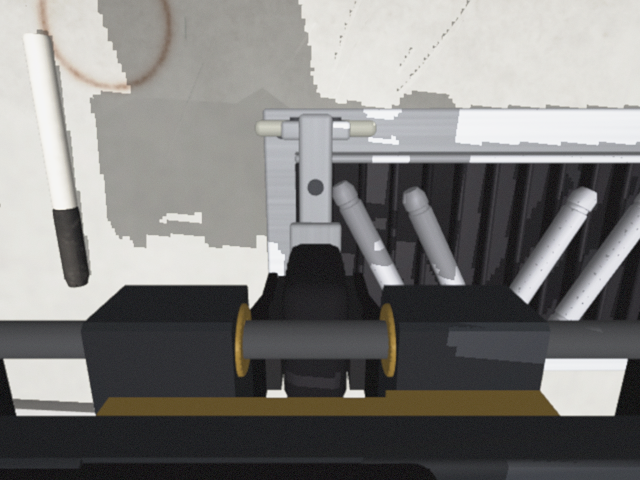

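View pics/scene3z.png

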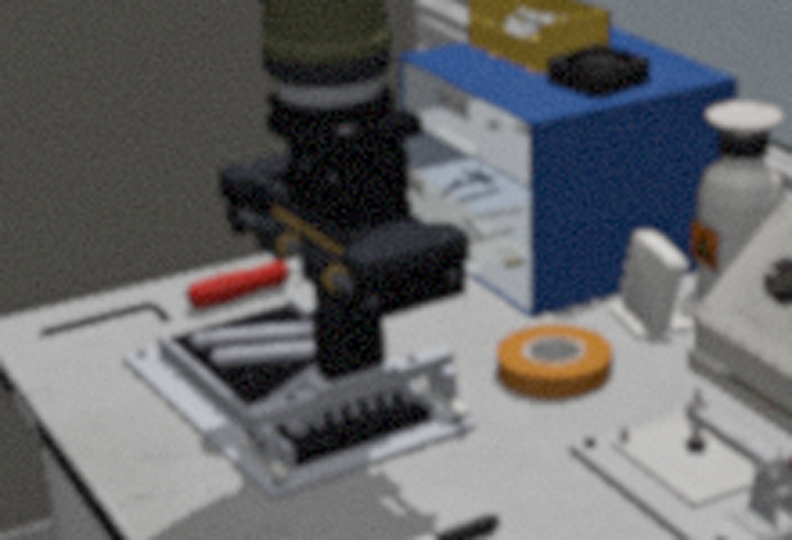

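>>> {"api": "drive_tool", "payload": {"commands": [[0,0,0.15,0,0,0,0],[0,0,0.15,0,0,0,0],[0,0,0.1,0,0,0,0],[0,0,0.1,0,0,0,0],[0,0,0,0,0,0,0]]}}

```text
time_s: 7.93
tool_pos: [0.4869, 0.1662, 0.13]
tool_rot: [180.0, -0.0, -176.5]
force: [-3.2, -1.2, 4.6]
grip_width: 0.0219
```

>>> {"api": "drive_tool", "payload": {"commands": [[0,0.2,0,0,0,0,0],[0,0.4,0,0,0,0,0],[0,0.4,0,0,0,0,0],[0,0.4,0,0,0,0,0],[0,0.4,0,0,0,0,0],[0,0.4,0,0,0,0,0],[0,0.4,0,0,0,0,0],[0,0.4,0,0,0,0,0],[0,0.4,0,0,0,0,0],[0,0.4,0,0,0,0,0]]}}

```text
time_s: 8.77
tool_pos: [0.4861, 0.1969, 0.1303]
tool_rot: [-179.3, -0.0, -176.6]
force: [-2.4, -23.4, 18.7]
grip_width: 0.0218
```

```bash
cat > look.py <<'E'
from h import *
import sys
k=sys.argv[1]
w=env.read_camera("wrist");cv2.imwrite(f"pics/wrist{k}.png",w["img"]);np.save(f"wrist{k}.npy",w,allow_pickle=True)
o=env.get_obs();print(o["tool_pos"],o["tool_rot"],o["force"],o["qpos"])
c=np.array([.4815,.2598]);th=np.radians(3.55);X=np.array([np.cos(th),np.sin(th)]);Y=np.array([-X[1],X[0]])
d=o["tool_pos"][:2]-c;print("tray frame mm",d@X*1e3,d@Y*1e3)
E
python3 look.py 4
```

```text
[0.48615867 0.19683916 0.13032155] [-1.79321328e+02 -3.19380452e-02 -1.76597511e+02] [ -2.3837122 -19.0115184  14.3860457] [-36.64763709  11.5729866   12.48591481 111.66339929  -2.21433096
  57.32287269  70.20116223]
tray frame mm 0.7512238495174496 -63.12849356183936
```

View pics/wrist4.png

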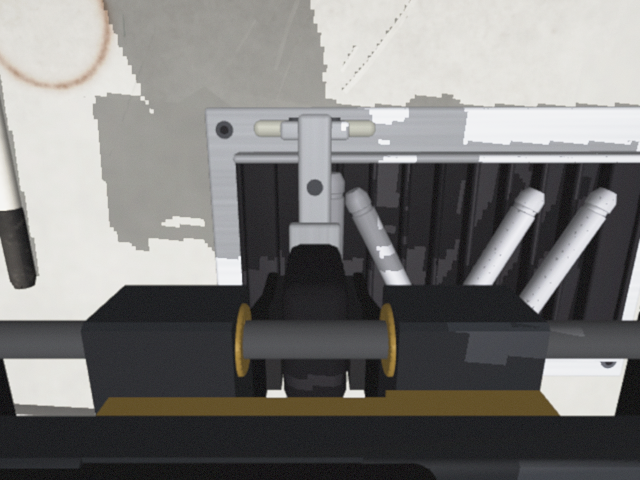

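```bash
python3 - <<'E'
from h import *
i=cv2.imread("pics/wrist4.png")
cv2.imwrite("pics/w4z.png",cv2.resize(np.clip(i[100:300,230:430].astype(float)*1.8,0,255).astype(np.uint8),None,fx=3,fy=3,interpolation=cv2.INTER_CUBIC))
w=env.read_camera("scene");i=w["img"];cv2.imwrite("pics/s4z.png",cv2.resize(np.clip(i[180:280,200:330].astype(float)*1.8,0,255).astype(np.uint8),None,fx=6,fy=6,interpolation=cv2.INTER_CUBIC)[:600])
print(env.get_obs()["tool_pos"],env.get_obs()["force"])
E
```

```text
[0.48615155 0.19676252 0.13030069] [ -2.10576066 -17.72718891  15.50019169]
```

View pics/w4z.png

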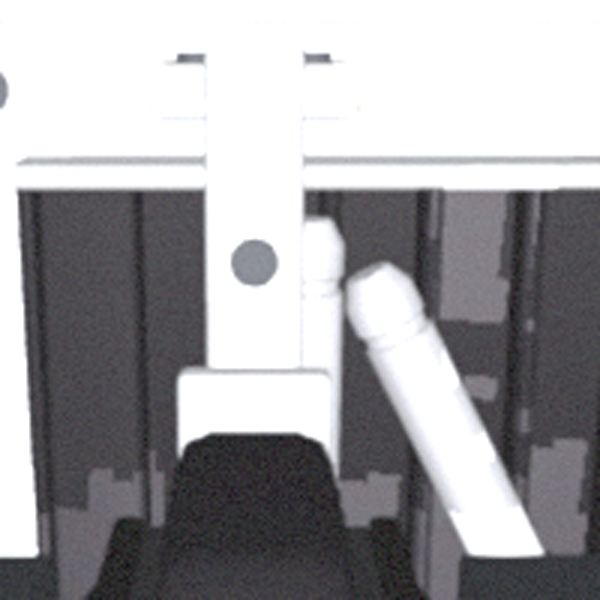

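View pics/s4z.png

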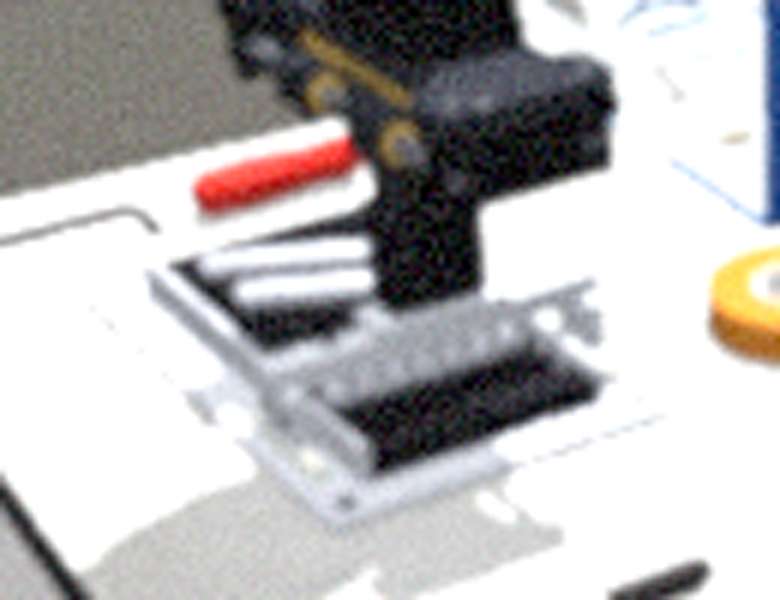

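>>> {"api": "drive_tool", "payload": {"commands": [[0,-0.5,0,0,0,0,0],[0,-0.5,0,0,0,0,0],[0,-0.5,0,0,0,0,0],[0,0,0,0,0,0,0],[0,0,0,0,0,0,0]]}}

```text
time_s: 9.28
tool_pos: [0.4861, 0.1902, 0.13]
tool_rot: [179.9, 0.1, -176.4]
force: [1.2, 1.4, 5.6]
grip_width: 0.022
```

```bash
python3 look.py 5
```

```text
[0.48607826 0.19026264 0.13003174] [ 1.79927257e+02  1.22345540e-01 -1.76404529e+02] [0.80840608 2.25377976 5.80142675] [-35.82196272  11.07964636  12.64284978 112.28933243  -2.91395345
  56.78734665  71.7793174 ]
tray frame mm 0.2637524828718512 -69.6874126536387
```

View pics/wrist5.png

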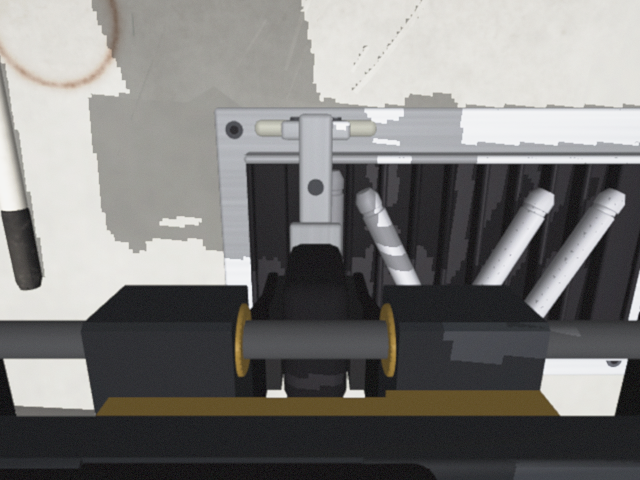

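```bash
python3 - <<'E'
from h import *
w=np.load("wrist5.npy",allow_pickle=True).item();v=np.load("wrist4.npy",allow_pickle=True).item()
c=np.array([.4815,.2598]);th=np.radians(3.55);X=np.array([np.cos(th),np.sin(th)]);Y=np.array([-X[1],X[0]])
for cam,p in ((v,(342.5,188)),(w,(343,188))):
  for z in (.012,.0225):
    q=onz(cam,*p,z)[:2]-c;print(z,q@X*1e3,q@Y*1e3)
i=w["img"]
cv2.imwrite("pics/w5z.png",cv2.resize(np.clip(i[150:260,300:400].astype(float)*1.3,0,255).astype(np.uint8),None,fx=5,fy=5,interpolation=cv2.INTER_CUBIC))
E
```

```text
0.012 -37.84139921965391 -50.18619448338458
0.0225 -39.70418743307462 -50.76097535917723
0.012 -38.05543506619492 -55.16569557571592
0.0225 -39.946424344731206 -55.8959383460771
```

View pics/w5z.png

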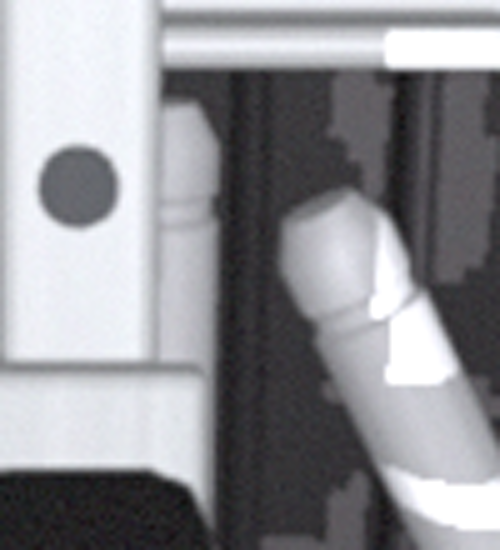

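>>> {"api": "drive_tool", "payload": {"commands": [[0,0.25,0,0,0,0,0],[0,0.25,0,0,0,0,0],[0,0.25,0,0,0,0,0],[0,0.25,0,0,0,0,0],[0,0.25,0,0,0,0,0],[0,0.25,0,0,0,0,0],[0,0.25,0,0,0,0,0],[0,0.25,0,0,0,0,0]]}}

```text
time_s: 10.0
tool_pos: [0.4854, 0.2068, 0.1301]
tool_rot: [-179.8, 0.1, -176.5]
force: [-0.6, -6.9, 9.1]
grip_width: 0.0215
```

```bash
python3 look.py 6
```

```text
[0.48526789 0.20759168 0.13002863] [-1.79825854e+02  8.55618882e-02 -1.76460351e+02] [ 0.48238532 -5.52603165  9.12338176] [-37.07231025  11.80036445  12.03260888 111.40544138  -2.68120529
  57.06010412  69.7107739 ]
tray frame mm 0.5279404358576478 -52.34144761570679
```

View pics/wrist6.png

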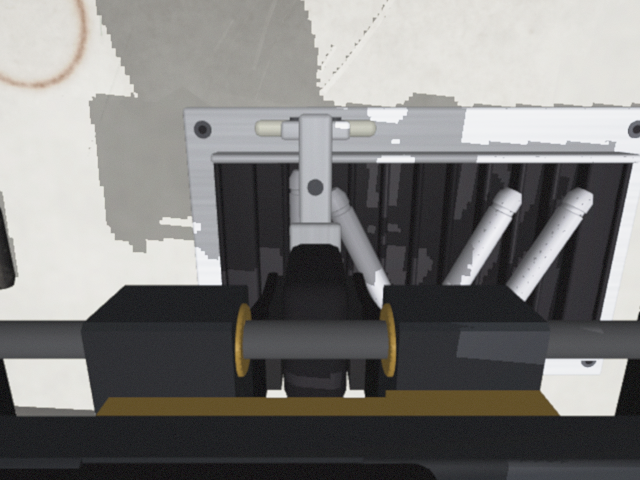

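>>> {"api": "drive_tool", "payload": {"commands": [[0,0.25,0,0,0,0,0],[0,0.25,0,0,0,0,0],[0,0.25,0,0,0,0,0],[0,0.25,0,0,0,0,0],[0,0.25,0,0,0,0,0],[0,0.25,0,0,0,0,0],[0,0.25,0,0,0,0,0],[0,0.25,0,0,0,0,0],[0,0.25,0,0,0,0,0],[0,0.25,0,0,0,0,0]]}}

```text
time_s: 10.88
tool_pos: [0.4839, 0.2317, 0.1301]
tool_rot: [-179.8, 0.1, -176.5]
force: [0.5, -7.6, 9.2]
grip_width: 0.0219
```

```bash
python3 look.py 7
```

```text
[0.48378699 0.23248081 0.13006111] [-1.79823093e+02  8.91568215e-02 -1.76466071e+02] [ 1.05434504 -5.16290862  9.2467081 ] [-38.65422315  12.79484075  11.16506415 110.15956448  -2.68575182
  57.29991615  67.22545998]
tray frame mm 0.591005286825255 -27.408378136725418
```

View pics/wrist7.png

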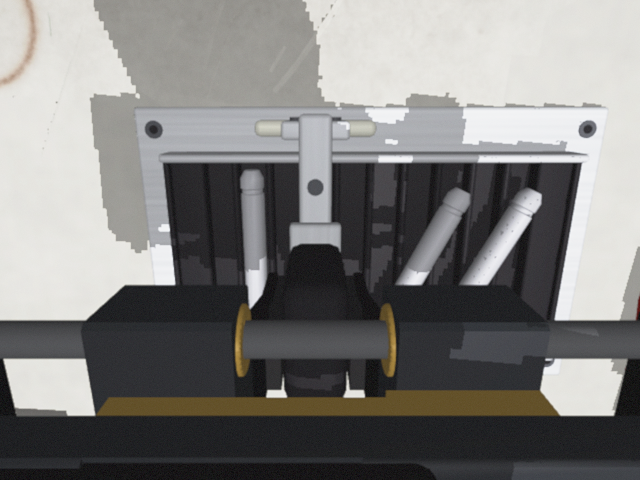

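>>> {"api": "drive_tool", "payload": {"commands": [[0,0.25,0,0,0,0,0],[0,0.25,0,0,0,0,0],[0,0.25,0,0,0,0,0],[0,0.25,0,0,0,0,0],[0,0.25,0,0,0,0,0],[0,0.25,0,0,0,0,0],[0,0.25,0,0,0,0,0],[0,0.25,0,0,0,0,0],[0,0.25,0,0,0,0,0],[0,0.25,0,0,0,0,0]]}}

```text
time_s: 11.77
tool_pos: [0.4823, 0.2566, 0.13]
tool_rot: [-179.8, 0.1, -176.5]
force: [-0.4, -7.0, 10.2]
grip_width: 0.0217
```

```bash
python3 look.py 8
```

```text
[0.48226688 0.25734822 0.13002101] [-1.79817223e+02  8.50416658e-02 -1.76473548e+02] [ 1.27176926 -5.81043301  8.44016842] [-40.1998311   13.8969558   10.35471364 108.771487    -2.69249984
  57.58382137  64.82874248]
tray frame mm 0.6135990418637867 -2.4945631888080033
```

View pics/wrist8.png

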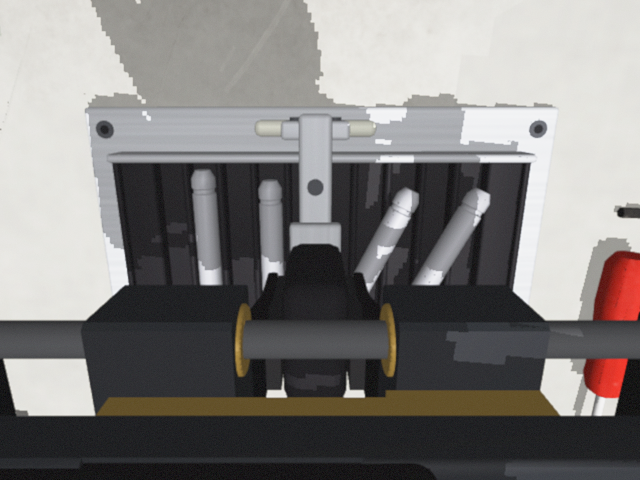

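>>> {"api": "drive_tool", "payload": {"commands": [[0,0.25,0,0,0,0,0],[0,0.25,0,0,0,0,0],[0,0.25,0,0,0,0,0],[0,0.25,0,0,0,0,0],[0,0.25,0,0,0,0,0],[0,0.25,0,0,0,0,0],[0,0.25,0,0,0,0,0],[0,0.25,0,0,0,0,0],[0,0.25,0,0,0,0,0],[0,0.25,0,0,0,0,0],[0,0.25,0,0,0,0,0],[0,0.25,0,0,0,0,0]]}}

```text
time_s: 12.82
tool_pos: [0.4806, 0.2864, 0.1301]
tool_rot: [-179.8, 0.1, -176.5]
force: [0.6, -7.9, 10.7]
grip_width: 0.0216
```

```bash
python3 look.py 9
```

```text
[0.48044057 0.28728011 0.1300444 ] [-1.79814024e+02  8.58338972e-02 -1.76474866e+02] [ 0.63538375 -5.91370573  9.09867542] [-42.01691034  15.34121363   9.46310661 106.91318359  -2.6995708
  57.98971447  62.07218973]
tray frame mm 0.6441563057863819 27.492981147376792
```

View pics/wrist9.png

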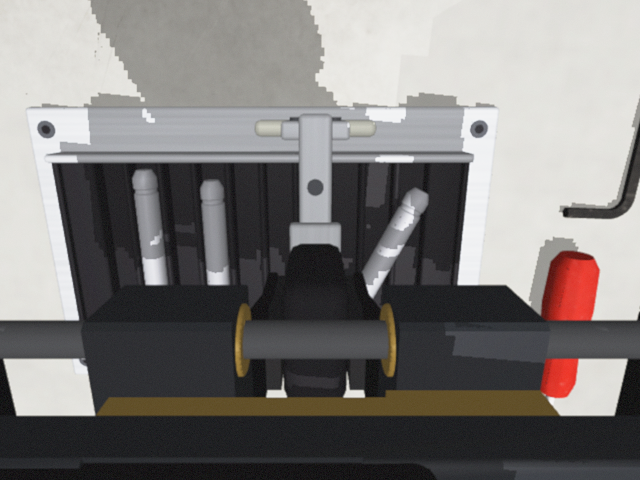

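>>> {"api": "drive_tool", "payload": {"commands": [[0,0.25,0,0,0,0,0],[0,0.25,0,0,0,0,0],[0,0.25,0,0,0,0,0],[0,0.25,0,0,0,0,0],[0,0.25,0,0,0,0,0],[0,0.25,0,0,0,0,0],[0,0.25,0,0,0,0,0],[0,0.25,0,0,0,0,0],[0,0.25,0,0,0,0,0],[0,0.25,0,0,0,0,0],[0,0.25,0,0,0,0,0],[0,0.25,0,0,0,0,0]]}}

```text
time_s: 13.87
tool_pos: [0.479, 0.314, 0.1302]
tool_rot: [-179.5, 0.0, -176.5]
force: [-1.6, -15.4, 16.5]
grip_width: 0.0221
```

```bash
python3 look.py 10
```

```text
[0.47902414 0.31397425 0.13019436] [-1.79495908e+02  3.99803036e-03 -1.76535115e+02] [ -2.10062172 -12.44360448  14.97642903] [-43.72754546  16.88061148   8.79115854 104.88748673  -2.47325478
  58.70557697  59.4511879 ]
tray frame mm 0.8833410407818123 54.22360482913335
```

View pics/wrist10.png

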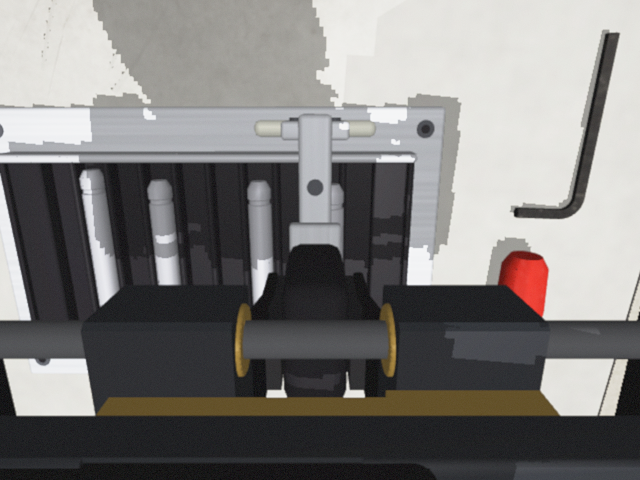

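>>> {"api": "drive_tool", "payload": {"commands": [[0,-0.4,0,0,0,0,0],[0,-0.4,0,0,0,0,0],[0,-0.4,0,0,0,0,0],[0,0,0,0,0,0,0],[0,0,0,0,0,0,0],[0,0.25,0,0,0,0,0],[0,0.25,0,0,0,0,0],[0,0.25,0,0,0,0,0],[0,0.25,0,0,0,0,0],[0,0.25,0,0,0,0,0],[0,0.25,0,0,0,0,0]]}}

```text
time_s: 14.83
tool_pos: [0.4786, 0.3183, 0.1301]
tool_rot: [-179.7, 0.0, -176.5]
force: [0.0, -8.6, 12.3]
grip_width: 0.0217
```

```bash
python3 look.py 11
```

```text
[0.47854516 0.31913283 0.13010862] [-1.79728301e+02  5.96484629e-02 -1.76505077e+02] [-0.38152586 -6.33856791 11.5760462 ] [-43.92823762  17.05758123   8.62529813 104.65878874  -2.64794157
  58.58705717  59.20252379]
tray frame mm 0.7246886510697432 59.401937192931946
```

View pics/wrist11.png

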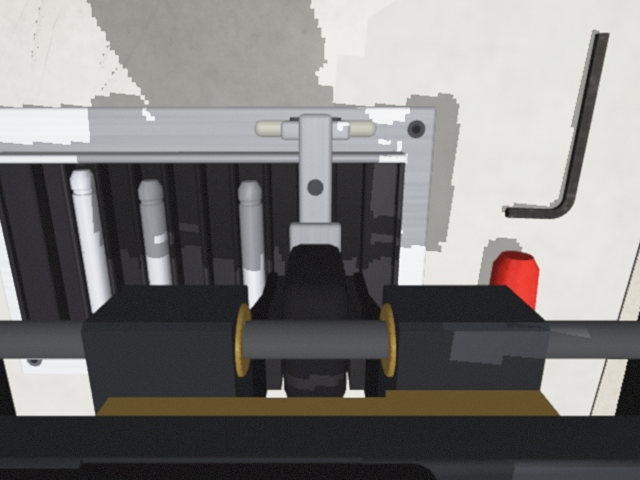

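>>> {"api": "drive_tool", "payload": {"commands": [[0,0.25,0,0,0,0,0],[0,0.25,0,0,0,0,0],[0,0.25,0,0,0,0,0],[0,0.25,0,0,0,0,0],[0,0.25,0,0,0,0,0],[0,0.25,0,0,0,0,0]]}}

```text
time_s: 15.38
tool_pos: [0.4778, 0.3333, 0.1301]
tool_rot: [-179.7, 0.1, -176.5]
force: [0.6, -7.7, 11.6]
grip_width: 0.0217
```

```bash
python3 look.py 12
```

```text
[0.47778399 0.33411325 0.13011197] [-1.79730612e+02  7.38245898e-02 -1.76511421e+02] [ 0.5805566  -7.49966818 11.67839989] [-44.78400702  17.90010844   8.26159405 103.53798411  -2.6477946
  58.8499476   57.94521614]
tray frame mm 0.892561692287066 74.4007483586265
```

View pics/wrist12.png

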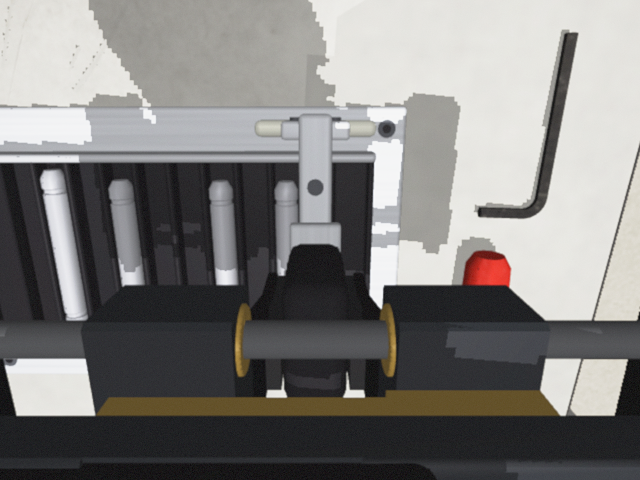

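>>> {"api": "drive_tool", "payload": {"commands": [[0,0,-0.5,0,0,0,0],[0,0,-1.5,0,0,0,0],[0,0,-2,0,0,0,0],[0,0,-2,0,0,0,0],[0,0,-2,0,0,0,0],[0.1,-1.5,0,0,0,0,0],[0.1,-2.5,0,0,0,0,0],[0.1,-3,0,0,0,0,0],[0.1,-3,0,0,0,0,0],[0.1,-3,0,0,0,0,0],[0.1,-3,0,0,0,0,0],[0.1,-2,0,0,0,0,0],[0.1,-1,0,0,0,0,0],[0,0,0,0,0,0,0]]}}

```text
time_s: 16.6
tool_pos: [0.479, 0.1432, 0.2077]
tool_rot: [-179.9, -0.2, -176.7]
force: [-0.1, 0.5, -2.6]
grip_width: 0.0217
```

```bash
python3 look.py 13
```

```text
[0.47918684 0.14579924 0.20806054] [-1.79993108e+02 -1.10249602e-01 -1.76561332e+02] [ 0.53891259  1.13519292 -2.10660255] [-34.77780777   3.6195276   15.41857381 110.61172891  -1.07856938
  66.0103715   74.49053611]
tray frame mm -9.367596822920124 -113.63878238938726
```

View pics/wrist13.png

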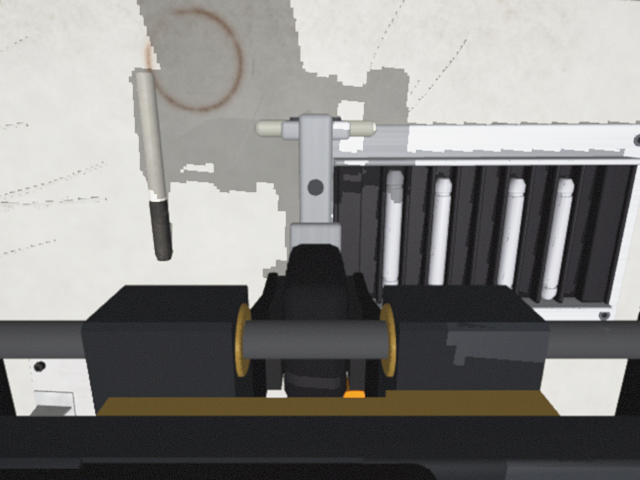

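```bash
python3 - <<'E'
from h import *
w=np.load("wrist13.npy",allow_pickle=True).item()
c=np.array([.4815,.2598]);th=np.radians(3.55);X=np.array([np.cos(th),np.sin(th)]);Y=np.array([-X[1],X[0]])
for p,q in [((396,182),(391,280)),((443.5,188),(438,275)),((517,188),(508,280)),((566,188),(551,294))]:
  print([np.round([(onz(w,*u,z)[:2]-c)@X*1e3,(onz(w,*u,z)[:2]-c)@Y*1e3],1).tolist() for u in (p,q) for z in (.012,.0225)])
i=w["img"];cv2.imwrite("pics/w13z.png",cv2.resize(i[150:320,325:645],None,fx=2.5,fy=2.5,interpolation=cv2.INTER_CUBIC))
E
```

```text
[[-39.0, -59.7], [-40.7, -61.7], [34.9, -59.8], [30.5, -61.8]]
[[-34.6, -26.1], [-36.4, -29.3], [31.0, -24.9], [26.7, -28.2]]
[[-34.4, 25.6], [-36.2, 20.4], [35.2, 27.8], [30.8, 22.6]]
[[-34.2, 60.0], [-36.1, 53.6], [46.7, 61.6], [41.9, 55.2]]
```

View pics/w13z.png

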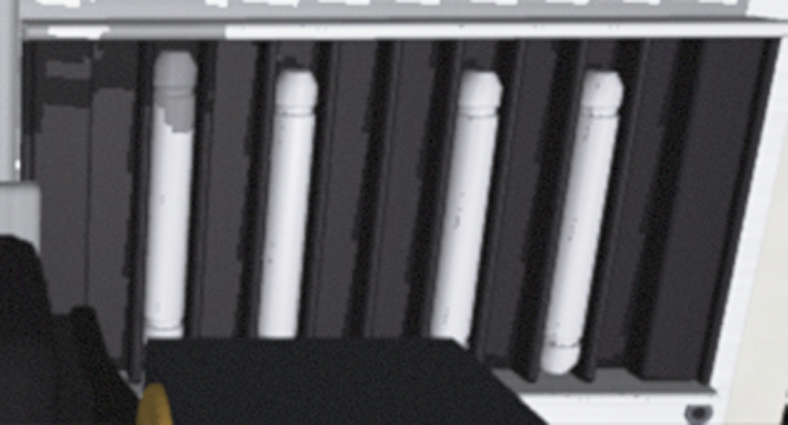

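>>> {"api": "drive_tool", "payload": {"commands": [[0.1,-1.4,0,0,0,0,0],[0.1,-3,0,0,0,0,0],[0.1,-3,0,0,0,0,0],[0.1,-3,0,0,0,0,0],[0.1,-3,0,0,0,0,0],[0.1,-3,0,0,0,0,0],[0.1,-3,0,0,0,0,0],[0.1,-3,0,0,0,0,0],[0.1,-3,0,0,0,0,0],[0.1,-2,0,0,0,0,0],[0,0,1.5,0,0,0,0],[0,0,2,0,0,0,0],[0,0,2,0,0,0,0],[0,0,1.5,0,0,0,0],[0,0,0.7,0,0,0,0],[0,0,0.3,0,0,0,0],[0,0,0,0,0,0,0],[0,0,0,0,0,0,0]]}}

```text
time_s: 18.15
tool_pos: [0.4877, -0.1272, 0.1299]
tool_rot: [-180.0, 0.1, -176.4]
force: [0.3, -0.2, -2.1]
grip_width: 0.0212
```

>>> {"api": "drive_tool", "payload": {"commands": [[0,0,0.2,0,0,0,0],[0,0,0.15,0,0,0,0],[0,0,0.1,0,0,0,0],[0,0,0.05,0,0,0,0],[0,0,0.05,0,0,0,0],[0,0,0,0,0,0,0],[0,0,0,0,0,0,0]]}}

```text
time_s: 18.73
tool_pos: [0.4871, -0.1274, 0.124]
tool_rot: [180.0, 0.0, -176.5]
force: [-1.4, -0.2, 0.1]
grip_width: 0.0217
```

>>> {"api": "drive_tool", "payload": {"commands": [[0,0,0,0,0,0,0.2],[0,0,0,0,0,0,0.4],[0,0,0,0,0,0,0.6],[0,0,0,0,0,0,0.8],[0,0,0,0,0,0,0.8],[0,0,0,0,0,0,0.8],[0,0,0,0,0,0,0.8]]}}

```text
time_s: 19.32
tool_pos: [0.4871, -0.1274, 0.1238]
tool_rot: [-180.0, 0.0, -176.5]
force: [0.6, -0.1, 0.2]
grip_width: 0.0536
```

>>> {"api": "drive_tool", "payload": {"commands": [[0,0,0,0,0,0,0.8],[0,0,0,0,0,0,0.8],[0,0,-1,0,0,0,0.8],[0,0,-1.5,0,0,0,0.8],[0,0,-2,0,0,0,0.8],[0,0,-2,0,0,0,0.8],[0,0,-2,0,0,0,0.8],[0,0,-2,0,0,0,0.8],[0,0,-2,0,0,0,0.8],[0,0,-2,0,0,0,0.8],[0,0,-1,0,0,0,0.8],[0,0,0,0,0,0,0.8]]}}

```text
time_s: 20.32
tool_pos: [0.4882, -0.1278, 0.2817]
tool_rot: [-180.0, 0.3, -176.5]
force: [0.5, -0.2, -0.4]
grip_width: 0.0693
```

```bash
python3 look.py 14; python3 - <<'E'
from h import *
for n in ["top","scene"]: cv2.imwrite(f"pics/{n}14.png",env.read_camera(n)["img"])
E
```

```text
[ 0.48743144 -0.12754595  0.27980247] [ 1.79999867e+02  1.41265626e-01 -1.76458271e+02] [-0.22018965 -0.56280457  0.30599615] [-1.86251350e+01  8.30811763e-02  3.05652550e+01  1.05590295e+02
 -8.32286577e-02  7.42020797e+01  1.05504336e+02]
tray frame mm -18.064228754827436 -386.9699646422023
```

View pics/wrist14.png

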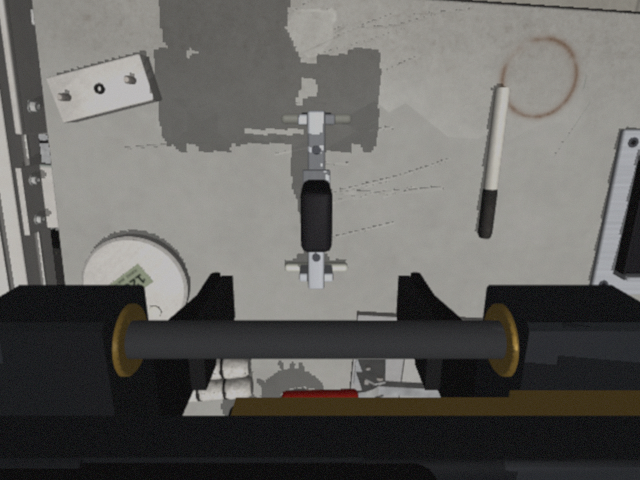

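View pics/top14.png

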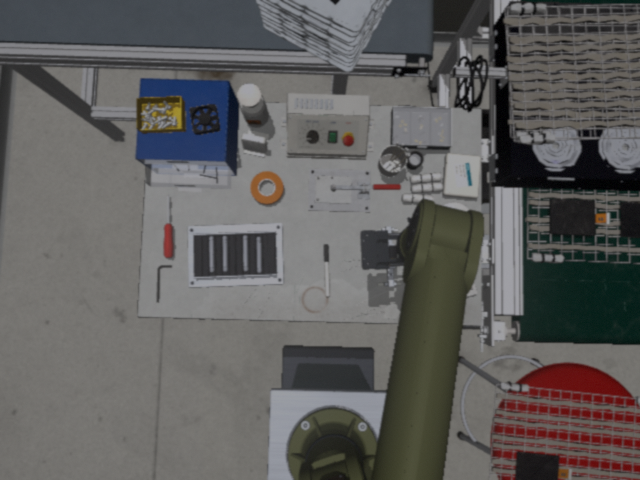

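View pics/scene14.png

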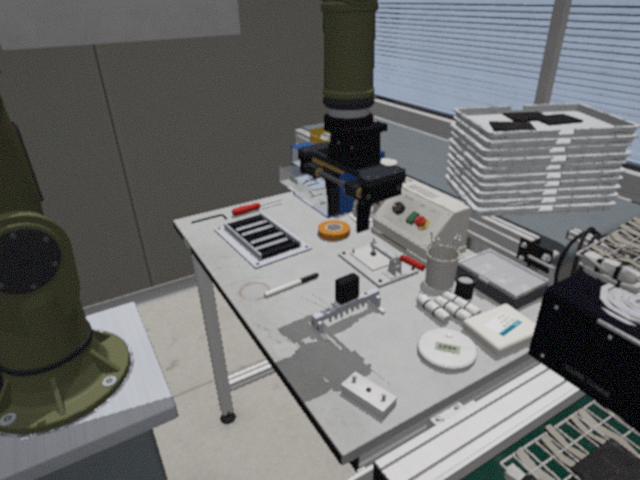

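The pictures show the four shafts lying in grooves (top view columns about 211, 226, 244 and 259) and the rake upright at wrist pixel (316, 200). The bystanders are where they were and the gripper is clear, so I'm handing in.

```bash
python3 -c "
from cell import env
print(env.sign_off())"
```

```text
the job is handed in; nothing more can be done
None
```

All four shafts lie down in grooves, and the rake stands upright on the bench at about (0.487, -0.128), well clear of the tray. I handed in at about 20.5 s.

- **Stroke:** one pass was enough. I set the rake on the plate at the tray's -y end and combed towards +y, ending over the last groove at y = 74 mm, before the land.
- **Jams:** two shafts wedged between the teeth and a ridge, the first at about 48 mm/s and the second at about 30 mm/s. The wrist force reached about 30 N at most. I backed off 12 to 15 mm each time, the shaft dropped in, and I carried on at about 30 mm/s.
- **Shaft check:** a wrist view taken after lifting the rake puts the shafts at y of about -60, -25.5, +26.5 and +61 mm at groove height. That agrees within 1.5 mm with the groove centres at -59.5, -25.5, +25.5 and +59.5 mm. I took no separate height measurement of them.
- **Final pictures:** the rake is upright with the gripper clear of it, and the other things on the bench look unmoved. No final check disagreed.

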